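# Stack a wet wood-engraving block on spacer sticks

## Robot

A 7-joint arm with a two-finger parallel gripper is mounted at the origin on the work surface. World frame = base frame: x ahead of the robot, y to its left, z up, the work surface at z = 0. Lengths are in m, angles in rad, forces in N, time in s.
With the tool pointing down it reaches from about 0.4 to 0.85 m from the base axis. Payload 10.4 kg.
Tool frame: the origin (TCP) lies midway between the tips of the shut fingers; the grasp point (between the pads) lies manip.pinch_z behind it (manip.pinch_z is the distance from the TCP to the grasp point, in m); z points along the fingers, y is the direction in which the jaws open and shut (so a half turn about z gives the same grasp; the last joint's range is limited). The gripper opens to 85 mm and grips with 20 to 120 N. Pads are 22 mm wide; open, the fingers measure 114 mm over their backs; the gripper's body (76 mm by 85 mm) begins 54 mm behind the grasp point. The pads swing forward as they close: fully open they stand 13 mm farther back than shut.
Start: joints at [-1.162, 0.332, -0.065, 1.46, 0.022, 1.35, -0.088], TCP at [0.262, 0.568, 0.231] pointing down, gripper open.
Joint ranges: [-2.6, 2.6], [-0.5, 2.12], [-1.47, 1.34], [0.16, 2.42], [-1.27, 4.41], [0.06, 2.06], [-2.6, 2.6]. Speed limits (rad/s): [2.22, 2.22, 2.79, 2.79, 3.14, 3.14, 3.14].

## Interface

Orientations are given as a unit quaternion [x, y, z, w].
In Python, from workcell import manip gives the robot as it stands.
- The arm moves only by the shell command python3 -m handwheel 'ROWS' [FORCE]. ROWS is JSON, a list that holds one entry, the list of rows, each a list of 7 numbers: the shift along the tool's x, y, z in m, then the turn, a rotation vector about the tool's x, y, z in rad, then the finger opening in m, from 0 to 0.0854. In form: [[[tx, ty, tz, ax, ay, az, claw], ...]]. A call has 1 to 8 rows; each row is the pose to reach, as a shift and turn from the pose commanded when the call began, along the tool's axes at that moment; what a row does not reach only later rows make up. A row lasts 1/8 s, in which the tool goes at most 62.5 mm and 10.7 degrees, less where a joint would pass 70% of its speed; a pose out of reach is approached as far as the arm can. A call with a gripper value outside its range is refused whole. The fingers move at their own pace and stop on an object; FORCE is the grip in N (left out, the last holds). Time passes only in rows, so rows that repeat a pose let the fingers close. It gives the time, the measured TCP pose, the force and the opening at its end, in the units of the state.
- manip.get_obs(): the state, without advancing time (a new reading comes with each control period).
- manip.camera(name): name is "scene" or "side" or "wrist"; returns the picture (480x640x3 uint8, blue, green, red); there is no depth.
- manip.calibration(name): a dict with "fx", "fy", "cx", "cy" (pixels), "view" (4x4, takes a point from world to camera coordinates); the wrist camera has in their place "tool_from_camera" (4x4, takes a point from camera to tool coordinates, whose origin is the TCP and whose axes are the flange's). Camera axes: x right, y up, looking along -z (the intrinsics and any distortion apply to the point x, -y, -z); pixel columns grow to the right and rows downward; lengths in m; the calibration is good to about 2 mm. A picture is of the moment at which its call begins: read the wrist's pose just before it. calibration takes no time and is no camera call.
- manip.hand_in(): hands the job in, once; it reports no verdict.
The state is a dict: "clock": time; "joint_pos": joint angles; "joint_velocities": joint speeds; "tau": joint torques, N m; "position": TCP position; "ee_rot": TCP orientation; "ft_force": force on the tool from outside, world axes, zero at the start; "torque": the same for the moment, N m; "grip_width": opening from 0.0 (shut) to 1.0 (fully open).
Only numpy, scipy, OpenCV 4.12 (cv2) and the standard library are available. Lean on these libraries where they do the work, as an engineer would, in place of code of your own. Each camera call takes 0.05 s, during which the arm holds its last target.

## Task

Both engraving blocks have wet ink on their picture faces. Lay the two spacer sticks across the lower block, one on the bare margin at each end and off the ink; only then take the other block off its sloping rest and lay it picture up on the sticks, squarely over the lower block and with long sides matching, so that it rests flat and clear of the wet face. The block is glued up from small pieces: grip it lightly, set it down softly without a drop or a push, never let it touch the lower block, and leave the lower block, the ink tin, the roller and the palette knife where they are.

Things in the scene. Friction and masses are not known exactly. Their poses are not given: they have to be found in the camera images.
- lower_block: The block lying flat on the bench, picture up: a light-wood bar 160 (its x) x 60 (its y) x 22 mm (its z), 150 g, loose. Origin at the centre of its underside. The black inked picture, flush with the top face, covers the middle 100 mm of the length (|x| under 50 mm) over the full width; the bare wood margins reach from 50 to 80 mm each side of the centre.
- upper_block: Identical block (160 x 60 x 22 mm, 100 to 200 g, loose) on the sloping rest, picture up; same origin and axes. Its length rises away from the robot at 35 degrees: the picture faces up and to the robot. Its long sides overhang the narrow rest by 13 mm each, free to grip. More than 70 N from the fingers (both added) breaks it; so does a push of more than 25 N on either stick, or a free fall of over 5 mm.
- rest: Fixed wooden rest: a 34 mm wide board sloping 35 degrees, rising away from the robot; foot 170 x 34 mm, with a 110 mm wide, 10 mm high cross foot at the far end; a lip at the low end stands 14 mm out of the slope. Origin at the centre of its underside on the bench, x level, towards the high end. The block's underside centre lies 81 mm above the bench.
- stick_a: Spacer stick, square pale wood bar 90 (its x) x 14 x 14 mm, 15 g, lying loose on the bench. Origin at the centre of its underside, z up, x along its length.
- stick_b: The second spacer stick, the same as the first and exchangeable with it.
- ink_tin: Bystander: round ink tin, 72 mm across, 58 mm tall, with a closed lid, beyond the blocks. Origin at the centre of its underside.
- brayer: Bystander: ink roller lying on the bench, a 44 mm thick, 100 mm long roller (its y) with a wooden handle 145 mm along its -x. Origin on the bench below the middle of the roller.
- knife: Bystander: palette knife lying flat on the bench at the robot's left, 280 mm long along its x (handle to -x, 65 mm wide blade to +x), 20 mm high. Origin underneath its middle.
Not all that is in view belongs to the job. Leave any green or red look-alike of the stick_b alone. Leave any orange look-alike of the stick_a alone.

How it is judged:
By the outcome, as a careful person would: the job done as asked, in the order asked, and still so for the second after the job is handed in, with the robot touching nothing.
It also fails if it takes over 66 s, if anything falls off the work surface, if the arm or the gripper's body presses on something with over 40 N, if the wrist force passes 120 N, or if a joint passes its speed limit or range.

## Working session

There is one attempt and no reset: what is moved stays moved. The work goes in short steps, Python scripts to look and compute and a shell command to move; the robot and the scene stay as the last step left them, time stands still between calls to the robot, and variables do not carry over. Pictures are saved under pics/ and viewed, and the job is handed in when it is done.

```bash
ls; mkdir -p pics; python3 - <<'E'
from workcell import manip
import cv2, numpy as np
np.set_printoptions(precision=4,suppress=True)
print(manip.get_obs(), manip.pinch_z)
for n in ["scene","side","wrist"]:
    cv2.imwrite(f"pics/{n}0.png",manip.camera(n)); print(n,manip.calibration(n))
E
```

```text
pics
{'clock': 0.0, 'joint_pos': array([-1.1616,  0.3328, -0.0647,  1.4609,  0.0216,  1.3499, -0.0885]), 'joint_velocities': array([-0.0001, -0.0009, -0.0006, -0.0016,  0.0009,  0.0001,  0.0004]), 'tau': array([ -0.0002, -62.5451,   0.0488, -39.16  ,   0.0161,   0.0099,
         0.    ]), 'position': array([0.2614, 0.5673, 0.2305]), 'ee_rot': array([ 0.2142,  0.9768, -0.0007, -0.0001]), 'ft_force': array([ 0.4945, -0.9524,  0.8379]), 'torque': array([-0.0038, -0.0105, -0.0338]), 'grip_width': 0.9984697010417983} 0.0187
scene {'fx': 497.920138640065, 'fy': 497.920138640065, 'cx': 317.77169057201826, 'cy': 238.27423121446924, 'view': array([[ 0.3921,  0.9198,  0.0137, -0.2131],
       [-0.7346,  0.3041,  0.6066,  0.3533],
       [ 0.5537, -0.2479,  0.7949, -1.3687],
       [ 0.    ,  0.    ,  0.    ,  1.    ]])}
side {'fx': 512.3174746667293, 'fy': 512.3174746667293, 'cx': 320.7343628317633, 'cy': 245.52019941717361, 'view': array([[-0.994 , -0.1074,  0.0183,  0.5423],
       [ 0.0855, -0.6646,  0.7423, -0.0792],
       [-0.0676,  0.7395,  0.6698, -1.0769],
       [ 0.    ,  0.    ,  0.    ,  1.    ]])}
wrist {'fx': 405.4787840602619, 'fy': 405.4787840602619, 'cx': 320.0164665595158, 'cy': 238.84771577305176, 'tool_from_camera': array([[ 0.001 ,  0.9466,  0.3225,  0.0833],
       [ 1.    , -0.0008, -0.0008,  0.0013],
       [-0.0006,  0.3225, -0.9466, -0.1436],
       [ 0.    ,  0.    ,  0.    ,  1.    ]])}
```

View pics/scene0.png

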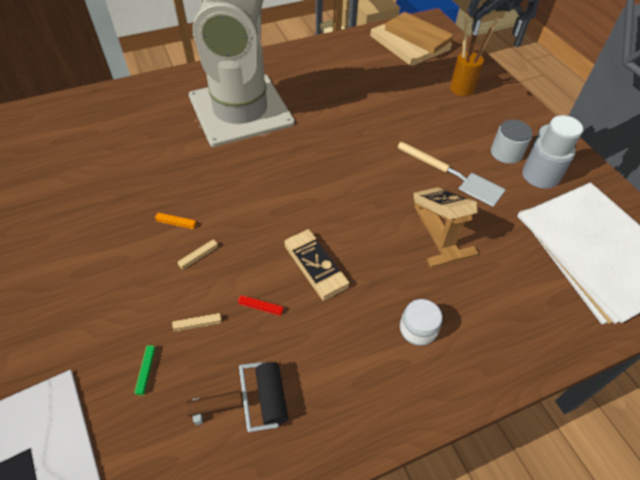

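View pics/side0.png

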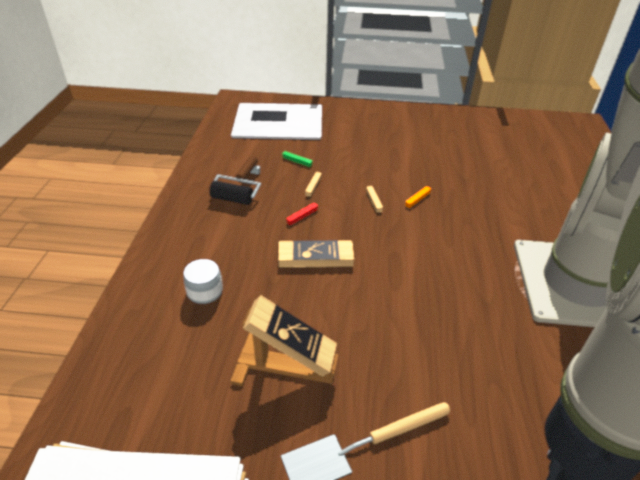

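View pics/wrist0.png

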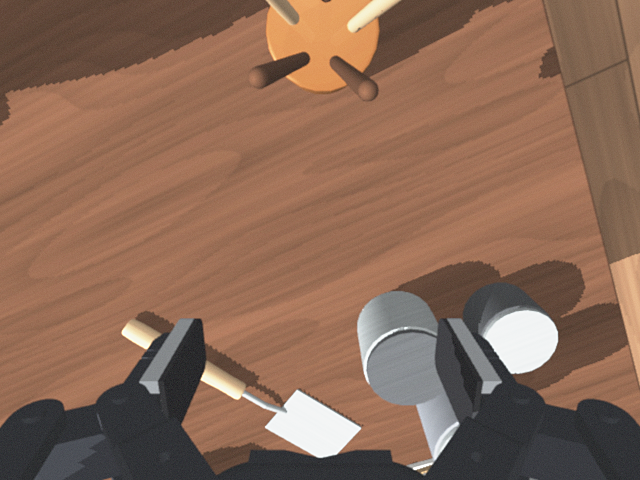

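The sticks that fit are the two pale-wood bars, at scene (198,254) and (197,322). The orange bar (175,221), red bar (261,305) and green bar (145,370) are look-alikes, so I'll leave them. Next I'll check this in enlarged crops.

```bash
python3 - <<'E'
import cv2,numpy as np
a=cv2.imread("pics/scene0.png");b=cv2.imread("pics/side0.png")
c1=cv2.resize(a[190:410,130:350],(600,600),interpolation=cv2.INTER_CUBIC)
cv2.imwrite("pics/c1.png",c1)
c2=cv2.resize(b[160:400,200:440],(600,600),interpolation=cv2.INTER_CUBIC)
cv2.imwrite("pics/c2.png",c2)
c3=cv2.resize(a[170:280,390:500],(600,600),interpolation=cv2.INTER_CUBIC)
cv2.imwrite("pics/c3.png",c3)
for p in [(198,254),(197,322),(300,240),(340,288),(320,268),(445,205),(250,255)]:
  print(p,a[p[1],p[0]],cv2.cvtColor(a[p[1]:p[1]+1,p[0]:p[0]+1],cv2.COLOR_BGR2HSV))
E
```

```text
(198, 254) [132 185 215] [[[ 19  98 215]]]
(197, 322) [140 195 225] [[[ 19  96 225]]]
(300, 240) [145 199 229] [[[ 19  94 229]]]
(340, 288) [ 81 119 141] [[[ 19 109 141]]]
(320, 268) [42 40 39] [[[110  18  42]]]
(445, 205) [112 159 188] [[[ 19 103 188]]]
(250, 255) [ 50  81 123] [[[ 13 151 123]]]
```

View pics/c1.png

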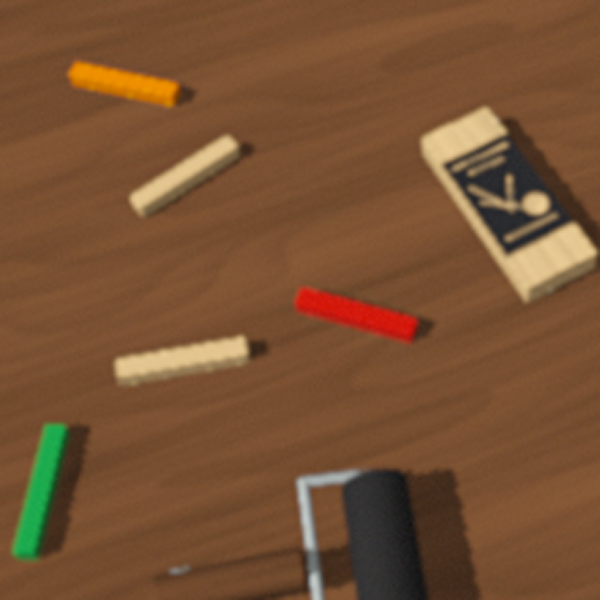

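View pics/c2.png

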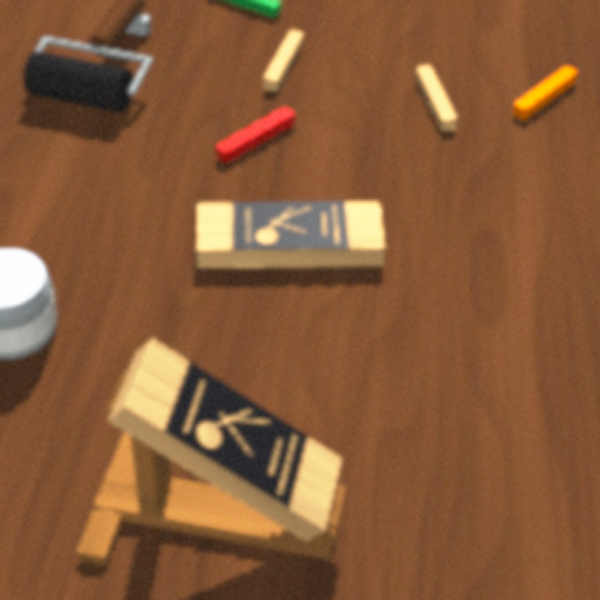

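View pics/c3.png

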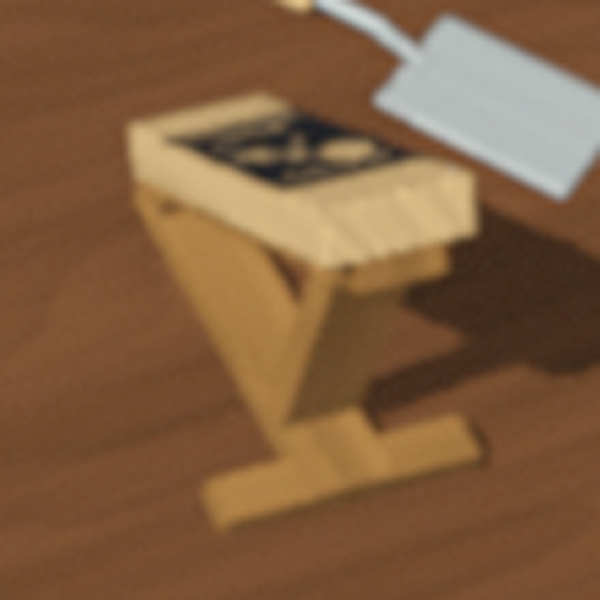

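```bash
cat > h.py <<'E'
from workcell import manip
import cv2, numpy as np
from scipy.optimize import minimize, least_squares
from scipy.spatial.transform import Rotation as R
np.set_printoptions(precision=4,suppress=True)
def proj(P,cal,view=None):
    v=np.array(cal['view'] if view is None else view)
    q=np.atleast_2d(P)@v[:3,:3].T+v[:3,3]
    return np.c_[cal['fx']*q[:,0]/-q[:,2]+cal['cx'], cal['fy']*-q[:,1]/-q[:,2]+cal['cy']]
def wview(obs):
    c=manip.calibration('wrist'); T=np.eye(4); T[:3,:3]=R.from_quat(obs['ee_rot']).as_matrix(); T[:3,3]=obs['position']
    return np.linalg.inv(T@np.array(c['tool_from_camera']))
def ray(uv,z,cal,view=None):
    v=np.array(cal['view'] if view is None else view)
    d=np.array([(uv[0]-cal['cx'])/cal['fx'],-(uv[1]-cal['cy'])/cal['fy'],-1])@v[:3,:3]
    o=-v[:3,:3].T@v[:3,3]; return o+d*(z-o[2])/d[2]
def box(L,W,H):
    return np.array([[sx*L/2,sy*W/2,z] for z in(0,H) for sx in(-1,1) for sy in(-1,1)])
def pale(im):
    h=cv2.cvtColor(im,cv2.COLOR_BGR2HSV); return cv2.inRange(h,(15,60,110),(24,135,255))
def hull(P,shape):
    m=np.zeros(shape,np.uint8); cv2.fillConvexPoly(m,cv2.convexHull(np.round(P*16).astype(np.int32)),255,shift=4,lineType=cv2.LINE_AA); return m/255.
def T(p,yaw): return lambda B: B@R.from_euler('z',yaw).as_matrix().T+np.r_[p,0]
E
python3 - <<'E'
from h import *
ims={n:cv2.imread(f"pics/{n}0.png") for n in("scene","side")}
cal={n:manip.calibration(n) for n in ims}
def fit(dim,seeds,guess):
    masks={}
    for n in ims:
        m=pale(ims[n]); 
        if dim[0]>.1: # fill picture via hull of nearby comps
            k=cv2.morphologyEx(m,cv2.MORPH_CLOSE,np.ones((25,25)))
        else: k=m
        nb,l=cv2.connectedComponents(k); u,v=seeds[n]
        mm=((l==l[v,u])&(l[v,u]>0)).astype(np.uint8)
        if dim[0]>.1:
            mm=hull(np.argwhere((mm>0)&(m>0))[:,::-1].astype(float),m.shape)
        masks[n]=mm.astype(float); 
    B=box(*dim)
    def cost(p):
        c=0
        for n in ims:
            h=hull(proj(T(p[:2],p[2]/5)(B),cal[n]),masks[n].shape); c+=1-np.minimum(h,masks[n]).sum()/np.maximum(h,masks[n]).sum()
        return c
    best=min((minimize(cost,[*guess,y*5],method='Nelder-Mead',options=dict(initial_simplex=np.array([*guess,y*5])+.01*np.array([[0,0,0],[1,0,0],[0,1,0],[0,0,20]]))) for y in np.arange(0,3.14,.26)),key=lambda r:r.fun)
    p=best.x; print(p[:2],np.degrees(p[2]/5)%180,best.fun,[masks[n].sum() for n in ims]); return p
for nm,dim,s in [("low",(.16,.06,.022),{"scene":(300,240),"side":(290,250)}),("s1",(.09,.014,.014),{"scene":(198,254),"side":(375,200)}),("s2",(.09,.014,.014),{"scene":(197,322),"side":(314,185)})]:
    g=ray(s["scene"] if nm!="low" else (318,265),dim[2],cal["scene"])[:2]
    p=fit(dim,s,g)
    for n in ims:
        h=proj(T(p[:2],p[2]/5)(box(*dim)),cal[n]); cv2.polylines(ims[n],[cv2.convexHull(np.round(h*16).astype(np.int32))],True,(0,255,0),1,shift=4)
# upper: corners by eye
c3=lambda u,v:(390+u*.18333,170+v*.18333); c2=lambda u,v:(200+u*.4,160+v*.4)
# scene: low-left top (128,128) low-right(top near knife) (263,95), high ends (315,190)?(478,172); side corners
L,W,H=.16,.06,.022
# labels: x- low end, y
obs=[("scene",(-1,-1,1),c3(128,126)),("scene",(-1,1,1),c3(263,95)),("scene",(1,1,1),c3(478,173)),("scene",(1,-1,1),c3(325,203)),("scene",(1,-1,0),c3(345,268)),("scene",(1,1,0),c3(476,238)),("scene",(-1,-1,0),c3(135,186)),
("side",(1,-1,1),c2(153,338)),("side",(1,1,1),c2(118,402)),("side",(1,1,0),c2(110,420)),("side",(-1,-1,1),c2(343,458)),("side",(-1,1,1),c2(318,527)),("side",(-1,1,0),c2(306,540))]
def res(p):
    Rm=(R.from_euler('z',p[3])*R.from_euler('y',-p[4])).as_matrix(); o=[]
    for n,(a,b,c),uv in obs: o.append(proj(Rm@np.array([a*L/2,b*W/2,c*H])+p[:3],cal[n])[0]-uv)
    return np.ravel(o)
r=least_squares(res,[.55,.15,.081,0.,.61],loss='soft_l1'); print(r.x,np.degrees(r.x[3:]),r.fun.reshape(-1,2))
r2=least_squares(lambda q:res([q[0],q[1],.081,q[2],np.radians(35)]),[*r.x[:2],r.x[3]],loss='soft_l1'); print(r2.x,np.degrees(r2.x[2]),r2.cost)
E
```

```text
[ 0.5571 -0.0102] 7.939656803520202 0.10272728413832688 [np.float64(2442.2745098039213), np.float64(2148.427450980392)]
[ 0.4341 -0.234 ] 109.1796104198435 1.0911792292304754 [np.float64(438.0), np.float64(0.0)]
[ 0.5936 -0.2766] 78.34040862184929 0.486926042260875 [np.float64(564.0), np.float64(150.0)]
[ 0.5726  0.2779  0.0807 -0.0947  0.6175] [-5.4238 35.3793] [[ 0.3297  0.1188]
 [-0.2141  0.0964]
 [-0.6793 -0.0897]
 [-0.0778  1.1607]
 [-2.8347 -0.0566]
 [ 0.3935 -1.386 ]
 [ 0.0561 -1.5018]
 [-1.0049 -1.0424]
 [ 1.9384  1.1877]
 [-1.726  -0.0966]
 [-1.1094 -0.5574]
 [ 2.3579  0.7342]
 [-0.6451  0.3485]]
[ 0.5726  0.278  -0.0965] -5.529387178541111 10.940247062282653
```

```bash
python3 - <<'E'
from h import *
ims={n:cv2.imread(f"pics/{n}0.png") for n in("scene","side")}
cal={n:manip.calibration(n) for n in ims}
b=ims["side"]; hs=cv2.cvtColor(b,cv2.COLOR_BGR2HSV)
for p in [(375,199),(314,184),(376,204),(290,250),(400,240)]: print(p,hs[p[1],p[0]])
def pale(im):
    h=cv2.cvtColor(im,cv2.COLOR_BGR2HSV); return cv2.inRange(h,(14,50,135),(27,170,255))
for nm,s in [("s1",{"scene":(198,254),"side":(375,199)}),("s2",{"scene":(197,322),"side":(314,184)})]:
    dim=(.09,.014,.014);B=box(*dim);masks={}
    for n in ims:
        nb,l=cv2.connectedComponents(pale(ims[n]));u,v=s[n];masks[n]=((l==l[v,u])&(l[v,u]>0)).astype(float)
    g=ray(s["scene"],.014,cal["scene"])[:2]
    def cost(p):
        return sum(1-np.minimum(h,masks[n]).sum()/np.maximum(h,masks[n]).sum() for n in ims for h in [hull(proj(T(p[:2],p[2]/5)(B),cal[n]),masks[n].shape)])
    r=min((minimize(cost,[*g,y*5],method='Nelder-Mead',options=dict(initial_simplex=np.array([*g,y*5])+.01*np.array([[0,0,0],[1,0,0],[0,1,0],[0,0,20]]))) for y in np.arange(0,3.14,.26)),key=lambda r:r.fun)
    p=r.x;print(nm,p[:2],np.degrees(p[2]/5)%180,r.fun,[m.sum() for m in masks.values()])
    for n in ims:
        cv2.polylines(ims[n],[cv2.convexHull(np.round(proj(T(p[:2],p[2]/5)(B),cal[n])*16).astype(np.int32))],True,(0,255,0),1,shift=4)
for n in ims:
    cv2.polylines(ims[n],[cv2.convexHull(np.round(proj(T([.5571,-.0102],np.radians(7.94))(box(.16,.06,.022)),cal[n])*16).astype(np.int32))],True,(0,255,0),1,shift=4)
o=np.hstack([cv2.resize(ims["scene"][220:340,160:360],(400,240))*1,cv2.resize(ims["side"][160:280,240:440],(400,240))])
cv2.imwrite("pics/o1.png",o)
E
```

```text
(375, 199) [ 26  83 254]
(314, 184) [ 21 108 248]
(376, 204) [ 24  88 254]
(290, 250) [ 26  81 255]
(400, 240) [ 12 157 140]
s1 [ 0.4352 -0.2347] 108.47155005728227 0.3950308579295603 [np.float64(366.0), np.float64(239.0)]
s2 [ 0.5944 -0.2773] 79.69959246294295 0.3883402006035891 [np.float64(560.0), np.float64(214.0)]
```

View pics/o1.png

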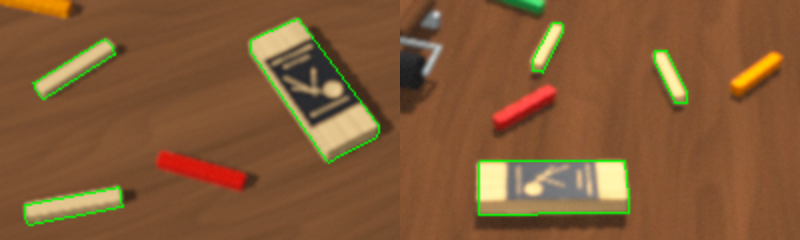

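The green outlines match both pale sticks and the lower block in both views. The colours confirm that the orange and red bars are the decoys. Next I'll write the goal-to-rows helper.

```bash
cat >> h.py <<'E'
def goalR(a,tilt=0):  # tool y at world angle a (deg); tilt about tool y: tool z leans
    a=np.radians(a); y=np.array([np.cos(a),np.sin(a),0]); z=np.array([0,0,-1.]); 
    z=R.from_rotvec(y*np.radians(tilt)).apply(z); return np.c_[np.cross(y,z),y,z]
def rel(pos,a,tilt=0,start=None):
    o=manip.get_obs() if start is None else start
    R0=R.from_quat(o['ee_rot']).as_matrix(); d=R0.T@(np.array(pos)-o['position']); rv=R.from_matrix(R0.T@goalR(a,tilt)).as_rotvec()
    print("rel",np.round(d,4),np.round(rv,3),"rows",np.ceil(np.linalg.norm(d)/.0625),np.degrees(np.linalg.norm(rv))/10.7)
def st():
    o=manip.get_obs(); Rm=R.from_quat(o['ee_rot']).as_matrix()
    print(round(o['clock'],2),o['position'],"yang",np.degrees(np.arctan2(Rm[1,1],Rm[0,1])).round(1),"z",Rm[:,2],"F",o['ft_force'].round(1),"g",round(o['grip_width'],3),"q",o['joint_pos'])
E
python3 -c "
from h import *
rel([.5,.1,.25],18.5); rel([.435,-.235,.15],18.5)"
```

```text
rel [-0.4123 -0.3247 -0.0189] [-0.001  0.     0.816] rows 9.0 4.370222657017414
rel [-0.4934 -0.656   0.0814] [-0.001  0.     0.816] rows 14.0 4.370222657017414
```

```bash
python3 -m handwheel '[[[-0.05,-0.04,-0.015,0,0,0.1,0.04],[-0.1,-0.08,-0.019,0,0,0.25,0.04],[-0.15,-0.12,-0.019,0,0,0.4,0.04],[-0.2,-0.16,-0.019,0,0,0.55,0.04],[-0.25,-0.2,-0.019,0,0,0.7,0.04],[-0.3,-0.24,-0.019,0,0,0.816,0.04],[-0.35,-0.28,-0.019,0,0,0.816,0.04],[-0.41,-0.33,-0.019,0,0,0.816,0.04]]]' 25; python3 -c "
from h import *
st();rel([.435,-.235,.15],18.5)"
```

```text
clock: 1.15
position: [0.4842, 0.1198, 0.2504]
ee_rot: [0.584, 0.812, 0.0, 0.0]
ft_force: [1.3, 0.0, 0.2]
grip_width: 0.465
1.15 [0.4842 0.1198 0.2504] yang 18.5 z [ 0.0003  0.0004 -1.    ] F [1.3 0.  0.2] g 0.465 q [-0.6866  0.0299  0.3627  1.7764 -0.0112  1.3369  0.0017]
rel [-0.3208 -0.1593  0.1002] [ 0. -0.  0.] rows 6.0 0.002915987813249435
```

```bash
python3 -m handwheel '[[[-0.06,-0.03,0.01,0,0,0,0.04],[-0.12,-0.06,0.03,0,0,0,0.04],[-0.18,-0.09,0.05,0,0,0,0.04],[-0.24,-0.12,0.07,0,0,0,0.04],[-0.29,-0.145,0.09,0,0,0,0.04],[-0.321,-0.159,0.1,0,0,0,0.04],[-0.321,-0.159,0.1,0,0,0,0.04],[-0.321,-0.159,0.1,0,0,0,0.04]]]'; python3 - <<'E'
from h import *
st();o=manip.get_obs();im=manip.camera("wrist");v=wview(o);c=manip.calibration("wrist")
for p,y in (((.4352,-.2347),108.5),((.5944,-.2773),79.7)):
    q=proj(T(p,np.radians(y))(box(.09,.014,.014)),c,v);cv2.polylines(im,[cv2.convexHull(np.round(q*16).astype(np.int32))],True,(0,255,0),1,shift=4)
q=proj(T((.5571,-.0102),np.radians(7.94))(box(.16,.06,.022)),c,v);cv2.polylines(im,[cv2.convexHull(np.round(q*16).astype(np.int32))],True,(0,255,0),1,shift=4)
cv2.imwrite("pics/w1.png",im)
rel([.435,-.235,.15],18.5)
E
```

```text
clock: 2.15
position: [0.4348, -0.2328, 0.1501]
ee_rot: [0.584, 0.812, -0.0, -0.0]
ft_force: [-1.0, -0.3, -0.6]
grip_width: 0.465
2.15 [ 0.4348 -0.2328  0.1501] yang 18.5 z [-0.0005  0.0003 -1.    ] F [-1.  -0.3 -0.6] g 0.465 q [-0.3002  0.1122  0.7505  1.9386 -0.0849  1.1227  0.8069]
rel [-0.0026 -0.001   0.0003] [ 0.    -0.     0.001] rows 1.0 0.007817933652310814
```

View pics/w1.png

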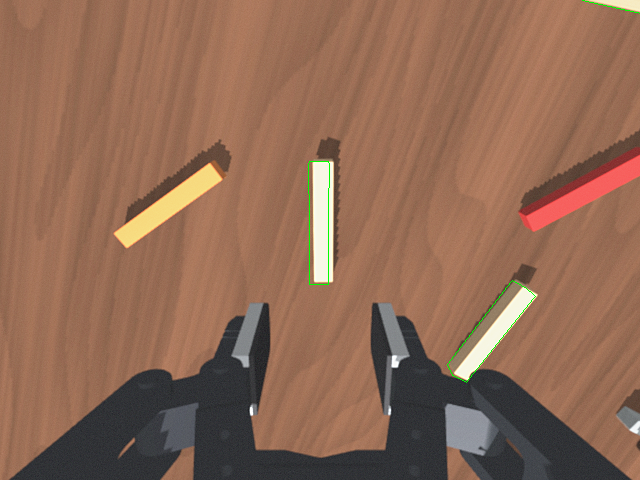

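```bash
cat >> h.py <<'E'
def wfit(im,v,seed,guess,yaw,dim=(.09,.014,.014),z0=0.,thr=((12,15,190),(32,130,255))):
    c=manip.calibration("wrist"); m=cv2.inRange(cv2.cvtColor(im,cv2.COLOR_BGR2HSV),*thr)
    m=cv2.morphologyEx(m,cv2.MORPH_OPEN,np.ones((3,3)))
    nb,l=cv2.connectedComponents(m); u,w=seed; mm=(l==l[w,u])&(l[w,u]>0)
    r=cv2.minAreaRect(np.argwhere(mm)[:,::-1].astype(np.float32)); b=cv2.boxPoints(r)
    P=np.array([ray(x,z0+dim[2],c,v) for x in b]); e=[P[1]-P[0],P[2]-P[1]]; e=max(e,key=np.linalg.norm)
    print("wfit",mm.sum(),P.mean(0),np.degrees(np.arctan2(e[1],e[0]))%180,[round(float(np.linalg.norm(P[i+1]-P[i])),4) for i in(0,1)], cv2.cvtColor(im,cv2.COLOR_BGR2HSV)[w,u])
E
python3 - <<'E'
from h import *
o=manip.get_obs();v=wview(o);im=manip.camera("wrist");st();cv2.imwrite("pics/w2.png",im)
wfit(im,v,(323,222),0,0);wfit(im,v,(498,330),0,0)
E
```

```text
2.25 [ 0.4353 -0.232   0.1504] yang 18.6 z [ 0.0004  0.0005 -1.    ] F [ 0.1 -0.4 -0.3] g 0.466 q [-0.3013  0.1113  0.7497  1.9385 -0.0848  1.1227  0.807 ]
wfit 1795 [ 0.437  -0.2312  0.014 ] 109.1362152678301 [0.013, 0.0884] [ 30  18 247]
wfit 1540 [ 0.5953 -0.2751  0.014 ] 79.03599149527795 [0.0889, 0.0147] [ 29  21 247]
```

```bash
python3 -c "
from h import *
rel([.4368,-.2318,.003],19.1)"; python3 -m handwheel '[[[0,0.0015,0.04,0,0,0.009,0.04],[0,0.0015,0.08,0,0,0.009,0.04],[0,0.0015,0.115,0,0,0.009,0.04],[0,0.0015,0.135,0,0,0.009,0.04],[0,0.0015,0.1465,0,0,0.009,0.04],[0,0.0015,0.1465,0,0,0.009,0.04],[0,0.0015,0.1465,0,0,0.009,0.005],[0,0.0015,0.1465,0,0,0.009,0.005]]]' 25;  python3 -m handwheel '[[[0,0,0,0,0,0,0.005],[0,0,0,0,0,0,0.005],[0,0,0,0,0,0,0.005]]]'; python3 - <<'E'
from h import *
st();cv2.imwrite("pics/w3.png",manip.camera("wrist"))
E
```

```text
rel [-0.0004  0.0014  0.1474] [ 0.001 -0.    -0.008] rows 3.0 0.04531320154937854
clock: 3.25
position: [0.437, -0.2327, 0.0048]
ee_rot: [0.588, 0.809, 0.001, 0.001]
ft_force: [-1.0, 1.4, 4.9]
grip_width: 0.149
clock: 3.62
position: [0.437, -0.2327, 0.0047]
ee_rot: [0.588, 0.809, 0.001, 0.001]
ft_force: [-0.6, 1.7, 7.6]
grip_width: 0.157
3.62 [ 0.437  -0.2327  0.0047] yang 18.0 z [ 0.0018  0.0002 -1.    ] F [-0.6  1.7  7.6] g 0.157 q [-0.1957  0.373   0.678   2.049  -0.3189  0.821   0.983 ]
```

View pics/w3.png

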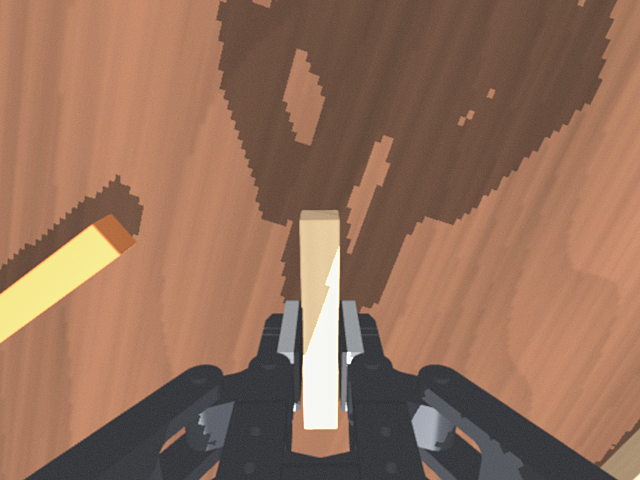

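The fingers close on the stick, whose end shows at (320,215), but the 7.6 N upward force suggests the tips touch the bench. I'll regrip about 5 mm higher so they stay clear of the ink when I place it.

```bash
python3 -m handwheel '[[[0,0,0,0,0,0,0.03],[0,0,0,0,0,0,0.03],[0,0,-0.005,0,0,0.01,0.03],[0,0,-0.005,0,0,0.01,0.03]]]' 25;python3 -c "
from h import *
st()"; python3 -m handwheel '[[[0,0,0,0,0,0,0.005],[0,0,0,0,0,0,0.005],[0,0,0,0,0,0,0.005],[0,0,0,0,0,0,0.005],[0,0,0,0,0,0,0.005]]]' 25; python3 -c "
from h import *
st()"
```

```text
clock: 4.18
position: [0.4365, -0.2328, 0.0092]
ee_rot: [0.592, 0.806, 0.0, 0.0]
ft_force: [-0.4, -0.1, -0.1]
grip_width: 0.344
4.17 [ 0.4365 -0.2328  0.0092] yang 17.4 z [ 0.0007 -0.0001 -1.    ] F [-0.4 -0.1 -0.1] g 0.344 q [-0.2031  0.3647  0.6859  2.0477 -0.3113  0.8305  0.967 ]
clock: 4.8
position: [0.4363, -0.2326, 0.0089]
ee_rot: [0.592, 0.806, 0.0, -0.0]
ft_force: [-1.5, 1.0, 5.2]
grip_width: 0.151
4.8 [ 0.4363 -0.2326  0.0089] yang 17.4 z [ 0.0001  0.0002 -1.    ] F [-1.5  1.   5.2] g 0.151 q [-0.2027  0.3652  0.6855  2.0478 -0.3115  0.8306  0.9674]
```

```bash
python3 -c "
from h import *
rel([.4927,-.0192,.13],7.94)"; python3 -m handwheel '[[[0,0,-0.01,0,0,0,0.005],[0,0,-0.05,0,0,0,0.005],[0,0,-0.1,0,0,0,0.005],[0.05,0.03,-0.121,0,0,0.05,0.005],[0.1,0.06,-0.121,0,0,0.1,0.005],[0.15,0.09,-0.121,0,0,0.165,0.005],[0.188,0.117,-0.121,0,0,0.165,0.005],[0.188,0.117,-0.121,0,0,0.165,0.005]]]'; python3 - <<'E'
from h import *
st();rel([.4927,-.0192,.13],7.94)
E
```

```text
rel [ 0.1868  0.1177 -0.121 ] [ 0.    -0.     0.165] rows 5.0 0.8861226777642391
clock: 5.8
position: [0.4922, -0.0146, 0.1301]
ee_rot: [0.654, 0.756, 0.0, 0.0]
ft_force: [-0.3, -1.3, 0.1]
grip_width: 0.152
5.8 [ 0.4922 -0.0146  0.1301] yang 8.3 z [ 0.0004  0.0004 -1.    ] F [-0.3 -1.3  0.1] g 0.152 q [-0.6353  0.1302  0.6173  1.9582 -0.0858  1.0782  0.1636]
rel [-0.0046 -0.0002  0.0001] [ 0.    -0.     0.006] rows 1.0 0.034492640013600306
```

```bash
python3 -m handwheel '[[[-0.004,0,0,0,0,0.006,0.005],[-0.004,0,0,0,0,0.006,0.005]]]'; python3 - <<'E'
from h import *
o=manip.get_obs();v=wview(o);im=manip.camera("wrist");st();c=manip.calibration("wrist")
q=proj(T((.5571,-.0102),np.radians(7.94))(box(.16,.06,.022)),c,v)[4:];cv2.polylines(im,[cv2.convexHull(np.round(q*16).astype(np.int32))],True,(0,255,0),1,shift=4)
cv2.imwrite("pics/w4.png",im)
E
```

```text
clock: 6.05
position: [0.4918, -0.0241, 0.1299]
ee_rot: [0.66, 0.752, -0.0, 0.0]
ft_force: [-0.2, 0.8, 1.1]
grip_width: 0.152
6.1 [ 0.4919 -0.0238  0.1299] yang 7.5 z [ 0.0001  0.     -1.    ] F [-0.5  0.5 -0.6] g 0.153 q [-0.6247  0.1312  0.626   1.9584 -0.0871  1.0782  0.1688]
```

View pics/w4.png

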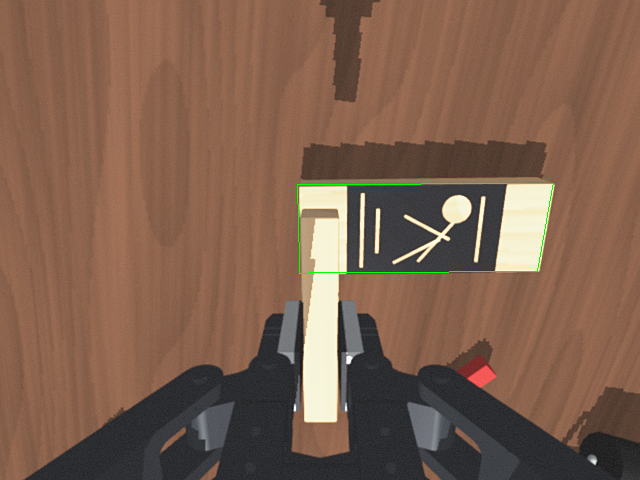

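```bash
python3 -c "
from h import *
rel([.4927,-.0195,.0312],7.94)"; python3 -m handwheel '[[[0.0045,0.001,0.03,0,0,-0.006,0.005],[0.0045,0.001,0.06,0,0,-0.006,0.005],[0.0045,0.001,0.08,0,0,-0.006,0.005],[0.0045,0.001,0.09,0,0,-0.006,0.005],[0.0045,0.001,0.095,0,0,-0.006,0.005],[0.0045,0.001,0.098,0,0,-0.006,0.005],[0.0045,0.001,0.0985,0,0,-0.006,0.005],[0.0045,0.001,0.0985,0,0,-0.006,0.005]]]';python3 - <<'E'
from h import *
st();cv2.imwrite("pics/w5.png",manip.camera("wrist"))
E
```

```text
rel [0.0042 0.0014 0.0987] [ 0.     0.    -0.008] rows 2.0 0.044496247324216004
clock: 7.1
position: [0.4928, -0.0176, 0.0317]
ee_rot: [0.656, 0.754, 0.0, 0.0]
ft_force: [0.6, 0.4, -0.4]
grip_width: 0.155
7.1 [ 0.4928 -0.0176  0.0317] yang 8.0 z [ 0.0006  0.0003 -1.    ] F [ 0.6  0.4 -0.4] g 0.155 q [-0.5807  0.2955  0.5894  2.0362 -0.2141  0.8683  0.2668]
```

View pics/w5.png

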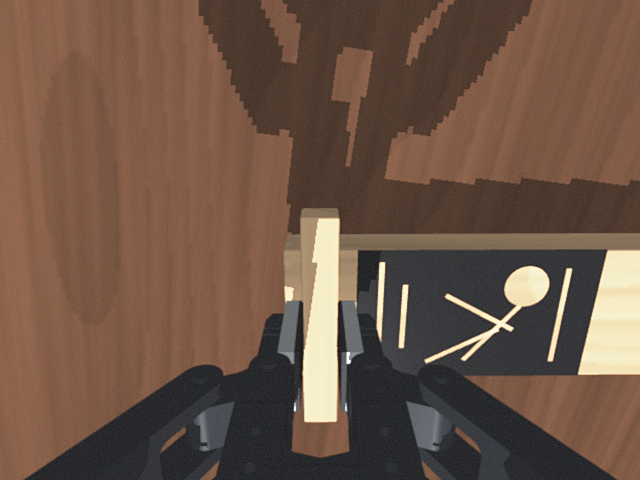

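The stick, columns 302–340, lies between the block's end (288) and the ink edge (358). I'm releasing it here.

```bash
python3 -m handwheel '[[[0,0,0.0006,0,0,0,0.005],[0,0,0.0006,0,0,0,0.02],[0,0,0.0006,0,0,0,0.024],[0,0,-0.01,0,0,0,0.024],[0,0,-0.04,0,0,0,0.03],[0,0,-0.1,0,0,0,0.04],[0,0,-0.1,0,0,0,0.04],[0,0,-0.1,0,0,0,0.04]]]';python3 - <<'E'
from h import *
v=wview(manip.get_obs());st();im=manip.camera("wrist");cv2.imwrite("pics/w6.png",im);rel([.5955,-.2753,.14],-10.8)
E
```

```text
clock: 8.15
position: [0.4924, -0.0175, 0.1316]
ee_rot: [0.656, 0.755, 0.0, -0.0]
ft_force: [-0.3, -0.1, 0.4]
grip_width: 0.466
8.15 [ 0.4924 -0.0175  0.1316] yang 8.0 z [ 0.0006  0.0007 -1.    ] F [-0.3 -0.1  0.4] g 0.466 q [-0.6448  0.1296  0.6342  1.9566 -0.0877  1.0814  0.1658]
rel [-0.2696  0.0668 -0.0092] [-0.001 -0.     0.328] rows 5.0 1.7539674928769033
```

View pics/w6.png

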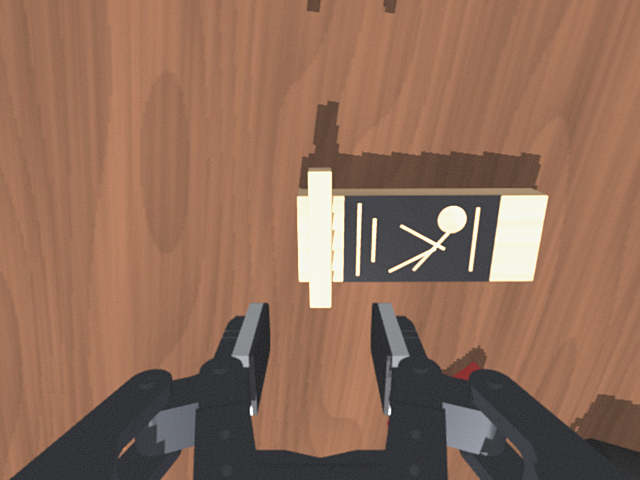

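The first stick, columns 308–332, lies on the bare margin (298–344), square and off the ink. Next is the second stick.

```bash
python3 -m handwheel '[[[-0.05,0.012,-0.01,0,0,0.08,0.04],[-0.1,0.025,-0.01,0,0,0.16,0.04],[-0.15,0.037,-0.01,0,0,0.24,0.04],[-0.2,0.05,-0.01,0,0,0.328,0.04],[-0.25,0.06,-0.01,0,0,0.328,0.04],[-0.27,0.067,-0.009,0,0,0.328,0.04],[-0.27,0.067,-0.009,0,0,0.328,0.04],[-0.27,0.067,-0.009,0,0,0.328,0.04]]]';python3 -m handwheel '[[[0,0,0,0,0,0,0.04]]]';python3 - <<'E'
from h import *
v=wview(manip.get_obs());st();im=manip.camera("wrist");cv2.imwrite("pics/w7.png",im)
wfit(im,v,(321,220),0,0);rel([.5955,-.2753,.009],-10.8)
E
```

```text
clock: 9.2
position: [0.5958, -0.2748, 0.1392]
ee_rot: [0.771, 0.637, -0.0, -0.001]
ft_force: [0.1, 0.1, -0.1]
grip_width: 0.469
clock: 9.32
position: [0.5963, -0.2744, 0.1401]
ee_rot: [0.77, 0.638, 0.0, -0.0]
ft_force: [1.0, 0.0, 0.6]
grip_width: 0.471
9.32 [ 0.5963 -0.2744  0.1401] yang -10.7 z [-0.0003  0.0009 -1.    ] F [1.  0.  0.6] g 0.471 q [-0.1671  0.5507  0.7422  1.5156 -0.3858  1.2268  0.4451]
wfit 0 [ 0.4384 -0.1016  0.014 ] 0.0 [0.0, 0.0] [ 30  14 247]
rel [-0.001  -0.0006  0.1312] [-0.    -0.001  0.001] rows 3.0 0.006058743746250253
```

View pics/w7.png

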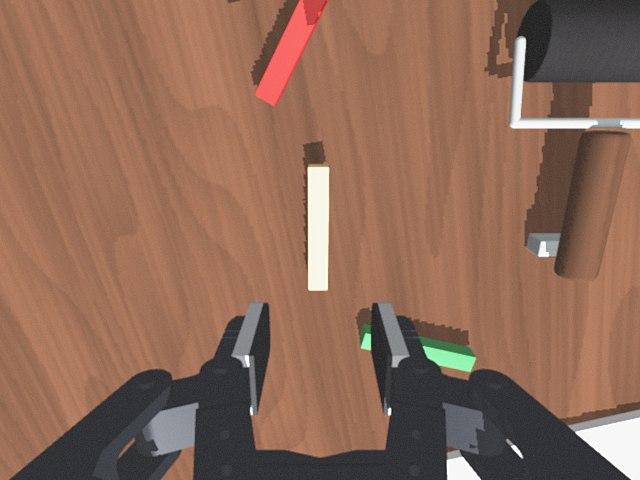

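```bash
python3 - <<'E'
from h import *
o=manip.get_obs();v=wview(o);c=manip.calibration("wrist");Rm=R.from_quat(o['ee_rot']).as_matrix()
for n,p in dict(st1=(308,290),st2=(328,290),st3=(308,167),st4=(328,167),green=(365,347),green2=(371,325),knob=(530,245),red=(275,105)).items():
    P=ray(p,.012,c,v);print(n,P,(Rm.T@(P-o['position']))[:2])
E
```

```text
st1 [ 0.5789 -0.32    0.012 ] [-0.048  -0.0086]
st2 [ 0.5934 -0.3227  0.012 ] [-0.048   0.0062]
st3 [ 0.5966 -0.2311  0.012 ] [ 0.0426 -0.0078]
st4 [ 0.6097 -0.2336  0.012 ] [0.0426 0.0055]
green [ 0.613  -0.3762  0.012 ] [-0.0969  0.0354]
green2 [ 0.6204 -0.3578  0.012 ] [-0.0774  0.0392]
knob [ 0.741  -0.3146  0.012 ] [-0.0125  0.1497]
red [ 0.5836 -0.1886  0.012 ] [ 0.0819 -0.0285]
```

```bash
python3 -m handwheel '[[[-0.002,-0.001,0.04,0,0,0,0.04],[-0.002,-0.001,0.08,0,0,0,0.04],[-0.002,-0.001,0.11,0,0,0,0.04],[-0.002,-0.001,0.125,0,0,0,0.04],[-0.002,-0.001,0.131,0,0,0,0.04],[-0.002,-0.001,0.131,0,0,0,0.04],[-0.002,-0.001,0.131,0,0,0,0.005],[-0.002,-0.001,0.131,0,0,0,0.005]]]' 25;  python3 -m handwheel '[[[0,0,0,0,0,0,0.005],[0,0,0,0,0,0,0.005],[0,0,0,0,0,0,0.005]]]'; python3 - <<'E'
from h import *
st();rel([.6212,-.001,.13],8)
E
```

```text
clock: 10.38
position: [0.5955, -0.2778, 0.0104]
ee_rot: [0.771, 0.637, 0.001, 0.001]
ft_force: [0.7, 1.7, 4.8]
grip_width: 0.149
clock: 10.75
position: [0.5955, -0.2778, 0.0104]
ee_rot: [0.771, 0.637, 0.001, 0.001]
ft_force: [-1.1, 0.9, 6.3]
grip_width: 0.151
10.75 [ 0.5955 -0.2778  0.0104] yang -10.8 z [ 0.0015 -0.0002 -1.    ] F [-1.1  0.9  6.3] g 0.151 q [-0.1112  0.691   0.6632  1.6071 -0.4819  1.0111  0.5119]
rel [ 0.2767 -0.0266 -0.1197] [ 0.002  0.    -0.329] rows 5.0 1.7595920505300746
```

```bash
python3 -m handwheel '[[[0,0,-0.01,0,0,0,0.005],[0,0,-0.05,0,0,0,0.005],[0,0,-0.1,0,0,0,0.005],[0.06,-0.006,-0.12,0,0,-0.08,0.005],[0.12,-0.012,-0.12,0,0,-0.16,0.005],[0.18,-0.018,-0.12,0,0,-0.24,0.005],[0.24,-0.024,-0.12,0,0,-0.329,0.005],[0.277,-0.0265,-0.12,0,0,-0.329,0.005]]]';python3 -m handwheel '[[[0,0,0,0,0,0,0.005],[0,0,0,0,0,0,0.005]]]'; python3 - <<'E'
from h import *
o=manip.get_obs();v=wview(o);im=manip.camera("wrist");st();cv2.imwrite("pics/w8.png",im);rel([.6214,-.0005,.0328],8)
E
```

```text
clock: 11.75
position: [0.621, 0.0035, 0.1299]
ee_rot: [0.654, 0.756, 0.001, -0.0]
ft_force: [0.4, -0.9, -0.7]
grip_width: 0.151
clock: 12.0
position: [0.6208, -0.0015, 0.1297]
ee_rot: [0.656, 0.755, -0.0, 0.0]
ft_force: [0.3, -0.3, 0.2]
grip_width: 0.148
12.05 [ 0.6208 -0.0021  0.1297] yang 7.9 z [ 0.0003 -0.0006 -1.    ] F [-0.2  0.4 -0. ] g 0.154 q [-0.5633  0.4502  0.6399  1.6266 -0.2867  1.1602  0.2823]
rel [0.0016 0.0008 0.0969] [ 0.     0.001 -0.002] rows 2.0 0.008803097165219332
```

View pics/w8.png

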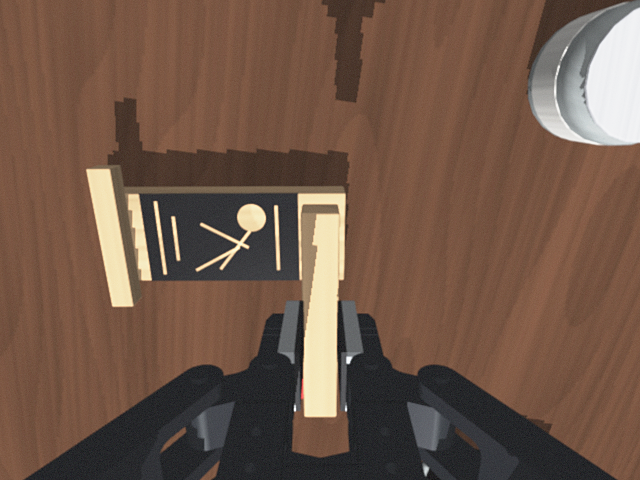

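```bash
python3 -m handwheel '[[[0.001,0.001,0.03,0,0,0,0.005],[0.001,0.001,0.06,0,0,0,0.005],[0.001,0.001,0.08,0,0,0,0.005],[0.001,0.001,0.09,0,0,0,0.005],[0.001,0.001,0.094,0,0,0,0.005],[0.001,0.001,0.0965,0,0,0,0.005],[0.001,0.001,0.097,0,0,0,0.005],[0.001,0.001,0.097,0,0,0,0.005]]]';python3 - <<'E'
from h import *
st();cv2.imwrite("pics/w9.png",manip.camera("wrist"))
E
```

```text
clock: 13.05
position: [0.622, 0.0007, 0.0327]
ee_rot: [0.656, 0.755, 0.0, 0.0]
ft_force: [-0.5, -0.7, -0.4]
grip_width: 0.15
13.05 [0.622  0.0007 0.0327] yang 8.0 z [ 0.0007  0.0002 -1.    ] F [-0.5 -0.7 -0.4] g 0.15 q [-0.5242  0.5652  0.5862  1.6948 -0.3623  0.9912  0.3315]
```

View pics/w9.png

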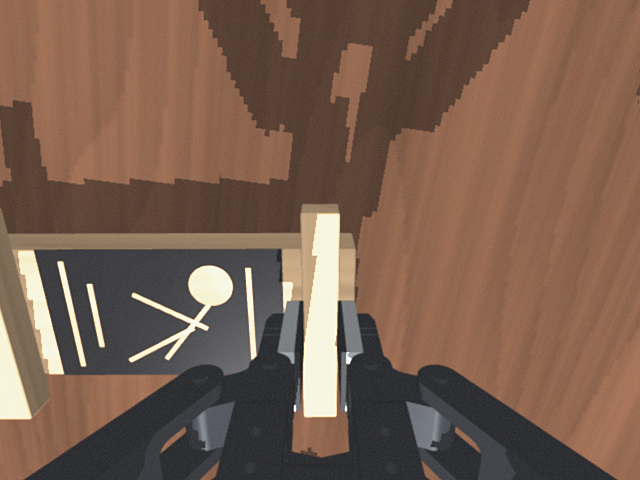

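Stick 302–340 is within margin 283–353, so I'll release it.

```bash
python3 -m handwheel '[[[0,0,0.0004,0,0,0,0.005],[0,0,0.0004,0,0,0,0.02],[0,0,0.0004,0,0,0,0.024],[0,0,-0.01,0,0,0,0.024],[0,0,-0.04,0,0,0,0.03],[0,0,-0.1,0,0,0,0.04],[-0.01,-0.06,-0.13,0,0,0,0.085],[-0.01,-0.06,-0.13,0,0,0,0.085]]]';python3 -m handwheel '[[[0,0,0,0,0,0,0.085],[0,0,0,0,0,0,0.085]]]';python3 - <<'E'
from h import *
v=wview(manip.get_obs());st();im=manip.camera("wrist");cv2.imwrite("pics/w10.png",im)
E
```

```text
clock: 14.1
position: [0.5626, -0.0195, 0.1653]
ee_rot: [0.657, 0.754, 0.002, 0.001]
ft_force: [-0.2, -0.3, 0.0]
grip_width: 0.872
clock: 14.35
position: [0.5641, -0.0169, 0.1617]
ee_rot: [0.656, 0.755, -0.0, -0.0]
ft_force: [-0.1, 0.4, -0.2]
grip_width: 0.998
14.35 [ 0.5641 -0.0169  0.1617] yang 8.1 z [-0.0007 -0.0003 -1.    ] F [-0.1  0.4 -0.2] g 0.998 q [-0.6281  0.2867  0.6843  1.7464 -0.1943  1.178   0.2521]
```

View pics/w10.png

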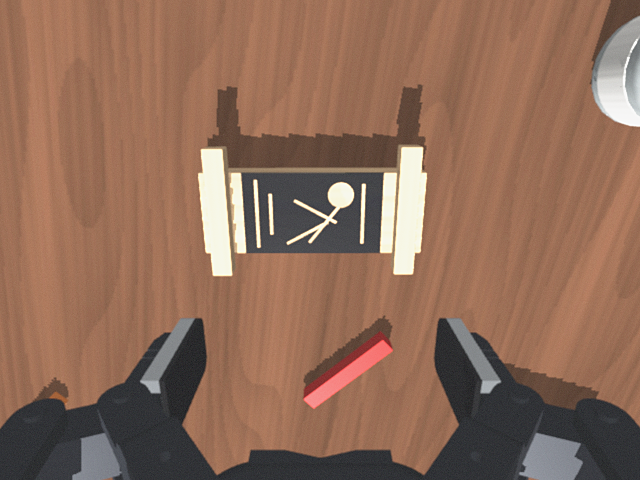

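Both sticks, at (216,212) and (408,210), lie on the margins and off the ink, and the picture spans 242–382. I'll refine the lower block's pose from the ink rectangle.

```bash
python3 - <<'E'
from h import *
v=wview(manip.get_obs());im=cv2.imread("pics/w10.png");c=manip.calibration("wrist")
g=im.max(axis=2); m=((g<75)).astype(np.uint8); 
h=cv2.cvtColor(im,cv2.COLOR_BGR2HSV); m=((h[...,2]<80)&((h[...,1]<90)|(h[...,0]>40))).astype(np.uint8)
nb,l,s,ce=cv2.connectedComponentsWithStats(m); i=l[240,275]; print(s[i])
pts=np.argwhere(l==i)[:,::-1].astype(np.float32)
r=cv2.minAreaRect(pts);print(r)
hu=cv2.convexHull(pts.astype(np.int32)); q=cv2.approxPolyDP(hu,6,True)[:,0]; print(q.tolist())
W=np.array([ray(x,.022,c,v)[:2] for x in hu[:,0].astype(float)],np.float32); rr=cv2.minAreaRect(W*1000); print("world rect mm",rr)
E
```

```text
[     0      0    640    480 261412]
((319.49993896484375, 239.49996948242188), (638.9998779296875, 478.99993896484375), 0.0)
[[639, 426], [574, 479], [72, 479], [0, 428], [0, 0], [639, 0]]
world rect mm ((570.777099609375, -68.42280578613281), (559.8544921875, 389.7176513671875), 8.189362525939941)
```

```bash
python3 - <<'E'
from h import *
v=wview(manip.get_obs());im=cv2.imread("pics/w10.png");c=manip.calibration("wrist")
h=cv2.cvtColor(im,cv2.COLOR_BGR2HSV); print(h[240,270],h[210,330-50],h[150,300],h[100,300])
m=((h[...,2]<95)&(h[...,0]>90)).astype(np.uint8); m[:160]=0;m[265:]=0
nb,l,s,ce=cv2.connectedComponentsWithStats(m); i=l[240,270]; print(i,s[i])
pts=np.argwhere(l==i)[:,::-1]
hu=cv2.convexHull(pts.astype(np.int32)); print(cv2.approxPolyDP(hu,5,True)[:,0].tolist())
W=np.array([ray(x,.022,c,v)[:2] for x in hu[:,0].astype(float)],np.float32); print("world rect mm",cv2.minAreaRect(W*1000))
E
```

```text
[120   7  77] [114  17  77] [ 10 100 102] [ 11 114 155]
1 [ 242  173  141   80 8257]
[[382, 173], [378, 251], [247, 252], [242, 174]]
world rect mm ((558.1032104492188, -10.896636962890625), (98.54522705078125, 58.992515563964844), 8.14647388458252)
```

```bash
python3 - <<'E'
from h import *
rel([.46,.22,.25],84.5,-35)
R0=R.from_quat(manip.get_obs()['ee_rot']); print(R0.inv().apply(np.array([.46,.22,.25])-manip.get_obs()['position']))
E
```

```text
rel [ 0.2493 -0.0698 -0.0885] [-0.408 -0.517 -1.289] rows 5.0 7.7517790847888275
[ 0.2493 -0.0698 -0.0885]
```

```bash
python3 -m handwheel '[[[0.03,-0.01,-0.03,-0.05,-0.06,-0.16,0.085],[0.06,-0.02,-0.06,-0.1,-0.13,-0.32,0.085],[0.09,-0.03,-0.088,-0.15,-0.19,-0.48,0.085],[0.12,-0.035,-0.088,-0.2,-0.26,-0.64,0.085],[0.15,-0.04,-0.088,-0.26,-0.32,-0.81,0.085],[0.18,-0.05,-0.088,-0.31,-0.39,-0.97,0.085],[0.21,-0.06,-0.088,-0.36,-0.45,-1.13,0.085],[0.249,-0.07,-0.088,-0.408,-0.517,-1.289,0.085]]]';python3 -m handwheel '[[[0,0,0,0,0,0,0.085],[0,0,0,0,0,0,0.085]]]';python3 - <<'E'
from h import *
st();rel([.46,.22,.25],84.5,-35)
O=np.array([.5726,.278,.081]);n=-goalR(84.5,-35)[:,2];print(n);rel(O+n*.12,84.5,-35)
v=wview(manip.get_obs());im=manip.camera("wrist");c=manip.calibration("wrist")
q=proj(O+(R.from_euler('z',np.radians(-5.5))*R.from_euler('y',-np.radians(35))).apply(box(.16,.06,.022)),c,v)
cv2.imwrite("pics/w11a.png",im)
for f in ([0,1,3,2],[4,5,7,6]): cv2.polylines(im,[np.round(q[f]*16).astype(np.int32)],True,(0,255,0),1,shift=4)
cv2.imwrite("pics/w11.png",im)
E
```

```text
clock: 15.4
position: [0.4593, 0.2202, 0.2501]
ee_rot: [0.044, 0.952, -0.015, 0.302]
ft_force: [0.2, 0.1, -0.4]
grip_width: 0.995
clock: 15.65
position: [0.46, 0.2189, 0.25]
ee_rot: [0.047, 0.952, -0.015, 0.301]
ft_force: [0.5, 1.0, -0.8]
grip_width: 0.998
15.65 [0.46   0.2189 0.25  ] yang 84.3 z [ 0.5711 -0.0563 -0.8189] F [ 0.5  1.  -0.8] g 0.998 q [-1.1163 -0.2723  0.2177  2.166   0.6869  0.9927  0.2623]
rel [ 0.0001  0.0011 -0.    ] [-0.001  0.    -0.002] rows 1.0 0.015030813979630573
[-0.5709  0.055   0.8192]
rel [0.01   0.0697 0.0794] [-0.001  0.    -0.002] rows 2.0 0.015030813979630573
```

View pics/w11.png

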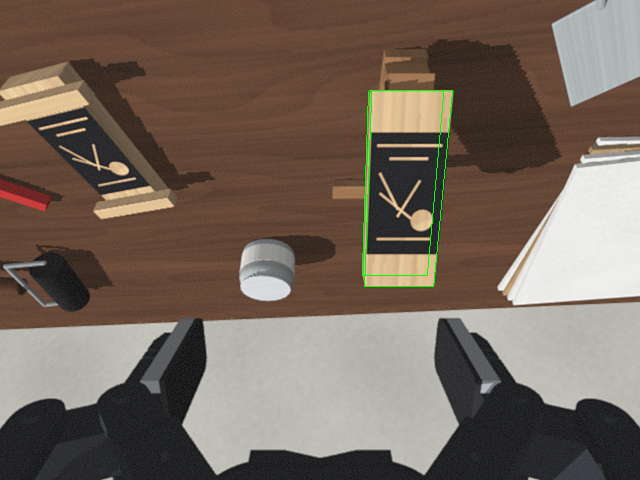

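The predicted outline matches the upper block's top face (369–452, 91–286). Now I'll line up above it.

```bash
python3 -m handwheel '[[[0.005,0.035,0.02,0,0,0,0.085],[0.01,0.07,0.05,0,0,0,0.085],[0.01,0.07,0.079,0,0,0,0.085],[0.01,0.07,0.079,0,0,0,0.085],[0.01,0.07,0.079,0,0,0,0.085]]]' 20;python3 - <<'E'
from h import *
st();O=np.array([.5726,.278,.081]);n=-goalR(84.5,-35)[:,2]
o=manip.get_obs();v=wview(o);im=manip.camera("wrist");c=manip.calibration("wrist");cv2.imwrite("pics/w12.png",im)
m=((cv2.cvtColor(im,cv2.COLOR_BGR2HSV)[...,2]<60)).astype(np.uint8); print(m.sum())
rel(O-n*.008,84.5,-35)
E
```

```text
clock: 16.32
position: [0.5039, 0.2849, 0.1808]
ee_rot: [0.047, 0.952, -0.014, 0.301]
ft_force: [0.2, -0.1, -0.8]
grip_width: 0.992
16.32 [0.5039 0.2849 0.1808] yang 84.3 z [ 0.5722 -0.0555 -0.8183] F [ 0.2 -0.1 -0.8] g 0.992 q [-1.1217  0.0015  0.2384  2.0939  0.7164  0.8134  0.1448]
69016
rel [ 0.001  -0.0007  0.1297] [ 0.001  0.002 -0.003] rows 3.0 0.019587358650896364
```

View pics/w12.png

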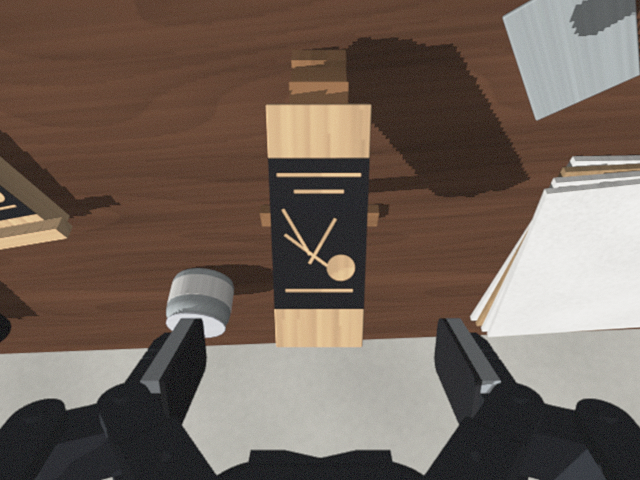

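```bash
python3 - <<'E'
from h import *
c=manip.calibration("wrist");M=np.array(c['tool_from_camera'])
o=manip.get_obs();n=-R.from_quat(o['ee_rot']).as_matrix()[:,2]
zt=.1217-.022
for p in [(266,104),(371,104),(363.5,347.5),(275,347.5)]:
    d=M[:3,:3]@np.array([(p[0]-c['cx'])/c['fx'],-(p[1]-c['cy'])/c['fy'],-1]);t=(zt-M[2,3])/d[2];print(M[:3,3]+d*t)
E
```

```text
[ 0.0805 -0.0292  0.0997]
[0.0805 0.0305 0.0997]
[-0.0805  0.0319  0.0997]
[-0.0804 -0.0298  0.0997]
```

```bash
python3 -m handwheel '[[[0,0.0005,0.04,0,0,0,0.085],[0,0.0005,0.08,0,0,0,0.085],[0,0.0005,0.11,0,0,0,0.085],[0,0.0005,0.125,0,0,0,0.085],[0,0.0005,0.129,0,0,0,0.085],[0,0.0005,0.129,0,0,0,0.085],[0,0.0005,0.129,0,0,0,0.085],[0,0.0005,0.129,0,0,0,0.085]]]' 20;python3 - <<'E'
from h import *
st();cv2.imwrite("pics/w13.png",manip.camera("wrist"));cv2.imwrite("pics/s13.png",cv2.resize(manip.camera("side")[220:420,180:400],(660,600)))
O=np.array([.5726,.278,.081]);n=-goalR(84.5,-35)[:,2];rel(O-n*.008,84.5,-35)
E
```

```text
clock: 17.38
position: [0.5773, 0.2792, 0.0751]
ee_rot: [0.046, 0.952, -0.014, 0.301]
ft_force: [-0.3, -0.2, -0.6]
grip_width: 0.998
17.38 [0.5773 0.2792 0.0751] yang 84.5 z [ 0.5724 -0.054  -0.8182] F [-0.3 -0.2 -0.6] g 0.998 q [-1.0422  0.2826  0.3157  2.059   0.785   0.5225  0.0823]
rel [ 0.0002 -0.0014  0.0003] [ 0.001  0.001 -0.001] rows 1.0 0.011819997585702333
```

View pics/w13.png

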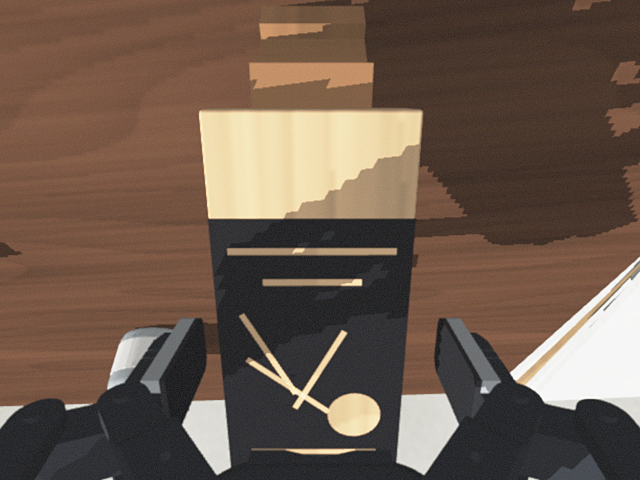

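View pics/s13.png

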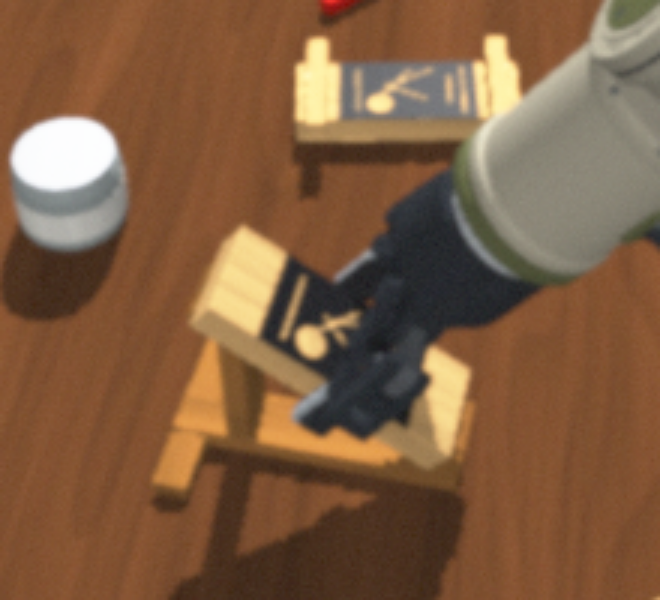

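The block's centre is at column ~313 against 320 for the jaws, so I'll shift 2 mm before closing lightly.

```bash
python3 -m handwheel '[[[0,-0.0018,0,0,0,0,0.085],[0,-0.0018,0,0,0,0,0.085],[0,-0.0018,0,0,0,0,0.07],[0,-0.0018,0,0,0,0,0.066],[0,-0.0018,0,0,0,0,0.063],[0,-0.0018,0,0,0,0,0.061],[0,-0.0018,0,0,0,0,0.059],[0,-0.0018,0,0,0,0,0.057]]]' 20;python3 - <<'E'
from h import *
st()
E
python3 -m handwheel '[[[0,0,0,0,0,0,0.055],[0,0,0,0,0,0,0.05],[0,0,0,0,0,0,0.05],[0,0,0,0,0,0,0.05]]]' 20;python3 - <<'E'
from h import *
st();cv2.imwrite("pics/w14.png",manip.camera("wrist"))
E
```

```text
clock: 18.48
position: [0.5771, 0.2769, 0.0744]
ee_rot: [0.046, 0.952, -0.014, 0.301]
ft_force: [-3.8, -1.0, 2.7]
grip_width: 0.697
18.48 [0.5771 0.2769 0.0744] yang 84.4 z [ 0.572  -0.0551 -0.8184] F [-3.8 -1.   2.7] g 0.697 q [-1.0407  0.2814  0.3171  2.0622  0.7865  0.5206  0.0829]
clock: 18.98
position: [0.5771, 0.2769, 0.0744]
ee_rot: [0.046, 0.952, -0.014, 0.301]
ft_force: [-5.4, -2.0, 5.4]
grip_width: 0.701
18.98 [0.5771 0.2769 0.0744] yang 84.4 z [ 0.5719 -0.0551 -0.8185] F [-5.4 -2.   5.4] g 0.701 q [-1.0407  0.2815  0.317   2.0622  0.7864  0.5206  0.0829]
```

View pics/w14.png

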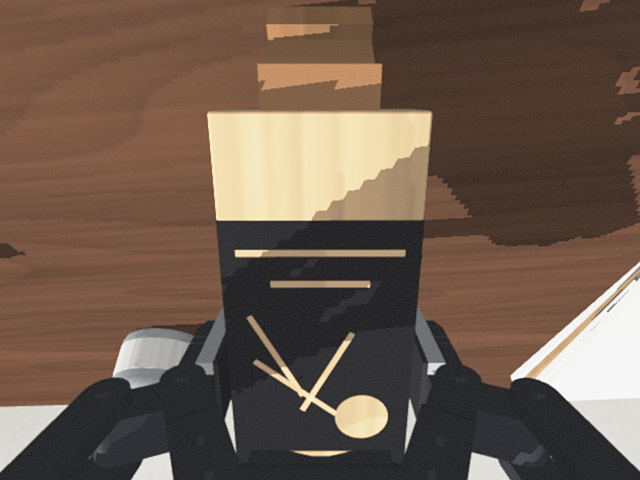

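```bash
python3 -m handwheel '[[[0,0,-0.003,0,0,0,0.05],[0,0,-0.008,0,0,0,0.05],[0,0,-0.018,0,0,0,0.05],[0,0,-0.033,0,0,0,0.05],[0,0,-0.05,0,0,0,0.05],[0,0,-0.07,0,0,0,0.05],[0,0,-0.09,0,0,0,0.05],[0,0,-0.11,0,0,0,0.05]]]';python3 -m handwheel '[[[0,0,-0.003,0,0,0,0.05],[0,0,-0.003,0,0,0,0.05]]]';python3 - <<'E'
from h import *
st();cv2.imwrite("pics/w15.png",manip.camera("wrist"));cv2.imwrite("pics/s15.png",manip.camera("side"))
c=manip.calibration("scene");print(ray((421,335),.0,c))
rel([.5577,-.0107,.20],98.05,0)
E
```

```text
clock: 20.02
position: [0.5132, 0.2831, 0.1656]
ee_rot: [0.046, 0.952, -0.014, 0.301]
ft_force: [0.8, 0.7, -0.8]
grip_width: 0.702
clock: 20.27
position: [0.5124, 0.2832, 0.1669]
ee_rot: [0.046, 0.952, -0.014, 0.301]
ft_force: [0.1, -0.6, -1.8]
grip_width: 0.701
20.27 [0.5124 0.2832 0.1669] yang 84.5 z [ 0.572  -0.0544 -0.8185] F [ 0.1 -0.6 -1.8] g 0.701 q [-1.1159  0.0311  0.2543  2.0981  0.7252  0.7729  0.1402]
[0.7833 0.1149 0.    ]
rel [-0.0795 -0.2876  0.0146] [-0.073  0.609 -0.23 ] rows 5.0 3.507256257207834
```

View pics/w15.png

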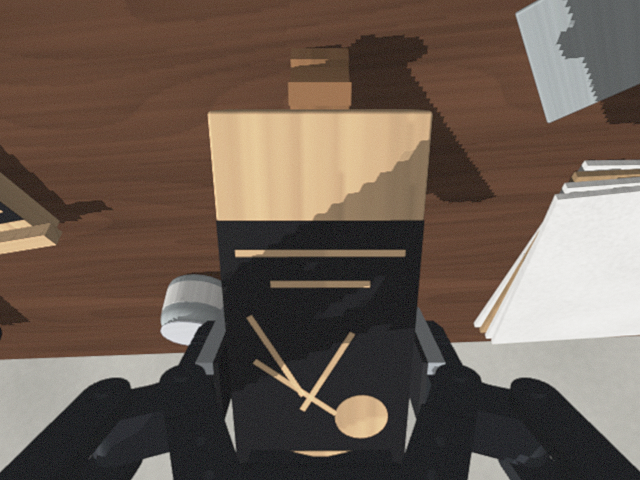

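View pics/s15.png

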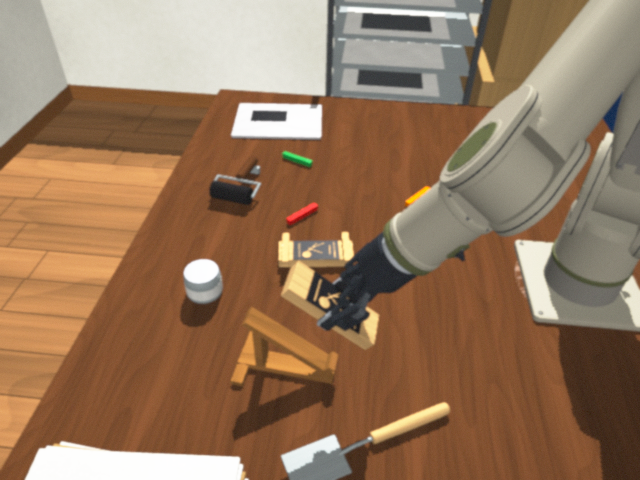

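```bash
python3 -m handwheel '[[[-0.008,-0.02,0,-0.005,0.06,-0.02,0.05],[-0.02,-0.06,0,-0.015,0.14,-0.05,0.05],[-0.03,-0.1,0.005,-0.025,0.23,-0.08,0.05],[-0.04,-0.145,0.008,-0.036,0.32,-0.12,0.05],[-0.05,-0.19,0.01,-0.047,0.41,-0.15,0.05],[-0.06,-0.23,0.0125,-0.06,0.49,-0.19,0.05],[-0.07,-0.26,0.0135,-0.067,0.56,-0.21,0.05],[-0.0795,-0.2876,0.0146,-0.073,0.609,-0.23,0.05]]]';python3 -m handwheel '[[[0,0,0,0,0,0,0.05],[0,0,0,0,0,0,0.05],[0,0,0,0,0,0,0.05]]]';python3 - <<'E'
from h import *
st();cv2.imwrite("pics/w16.png",manip.camera("wrist"));cv2.imwrite("pics/s16.png",manip.camera("side"))
rel([.5577,-.0107,.20],98.05,0)
E
```

```text
clock: 21.38
position: [0.5581, -0.0121, 0.2]
ee_rot: [-0.07, 0.998, 0.0, -0.001]
ft_force: [0.7, -0.0, -1.8]
grip_width: 0.696
clock: 21.75
position: [0.5574, -0.0092, 0.2]
ee_rot: [-0.071, 0.997, 0.001, 0.0]
ft_force: [0.1, 0.1, -2.0]
grip_width: 0.697
21.75 [ 0.5574 -0.0092  0.2   ] yang 98.1 z [-0.      0.0015 -1.    ] F [ 0.1  0.1 -2. ] g 0.697 q [-0.651   0.2287  0.681   1.7179 -0.1527  1.2483  1.7786]
rel [ 0.     -0.0014  0.0003] [0.002 0.001 0.001] rows 1.0 0.01114386219136173
```

View pics/w16.png

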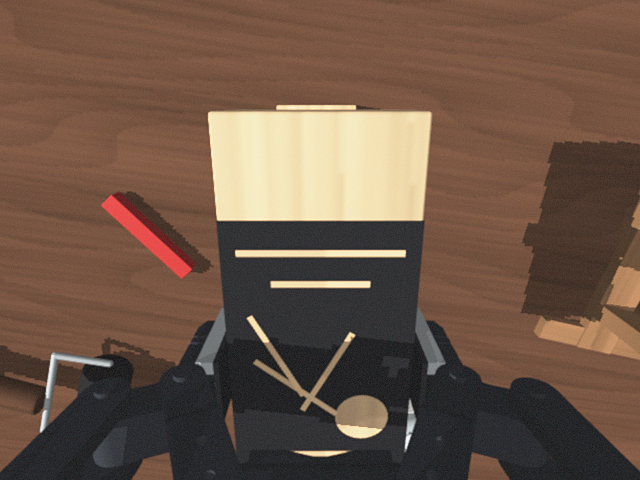

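View pics/s16.png

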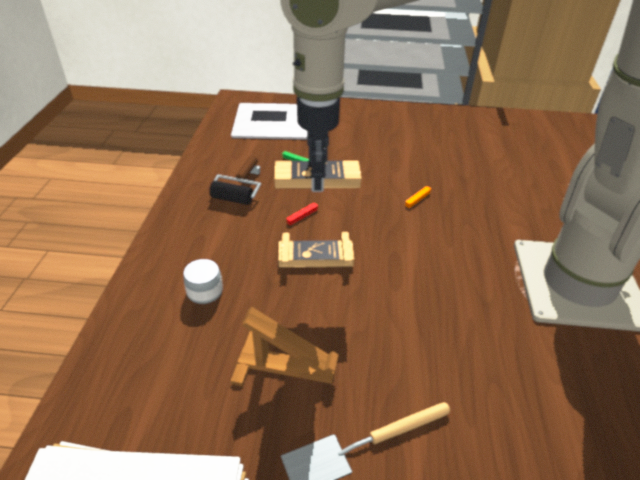

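```bash
python3 - <<'E'
from h import *
c=manip.calibration("wrist");M=np.array(c['tool_from_camera'])
for zt in(-.030,-.027,-.033):
  P=[]
  for p in [(208.5,112),(431.5,112),(217,220.5),(424,220.5)]:
    d=M[:3,:3]@np.array([(p[0]-c['cx'])/c['fx'],-(p[1]-c['cy'])/c['fy'],-1]);t=(zt-M[2,3])/d[2];P.append(M[:3,3]+d*t)
  print(zt,np.array(P)[:,:2].tolist())
E
```

```text
-0.03 [[0.07963669423011961, -0.028589687915128396], [0.07969588100515931, 0.031044256166828346], [0.0494507265050734, -0.028762218981789905], [0.04950209149844495, 0.03156838806478153]]
-0.027 [[0.07955937118117075, -0.029375604827939304], [0.07962012130468636, 0.031833499169888035], [0.048576076914769006, -0.0295526930981303], [0.04862879865352916, 0.0323714753903826]]
-0.033 [[0.07971401727906846, -0.027803771002317488], [0.07977164070563228, 0.030255013163768663], [0.05032537609537779, -0.02797174486544951], [0.05037538434336073, 0.030765300739180473]]
```

```bash
python3 -m handwheel '[[[0,-0.001,0.03,0.001,0,0,0.05],[0,-0.001,0.065,0.001,0,0,0.05],[0,-0.001,0.1,0.001,0,0,0.05],[0,-0.001,0.13,0.001,0,0,0.05],[0,-0.001,0.15,0.001,0,0,0.05],[0,-0.001,0.16,0.001,0,0,0.05],[0,-0.001,0.163,0.001,0,0,0.05],[0,-0.001,0.163,0.001,0,0,0.05]]]';python3 -m handwheel '[[[0,0,0,0,0,0,0.05],[0,0,0,0,0,0,0.05]]]';python3 - <<'E'
from h import *
st();b=manip.camera("side");cv2.imwrite("pics/s17.png",cv2.resize(b[210:290,260:370],(770,560),interpolation=cv2.INTER_CUBIC));a=manip.camera("scene");cv2.imwrite("pics/a17.png",cv2.resize(a[210:310,270:370],(600,600),interpolation=cv2.INTER_CUBIC))
rel([.5577,-.0107,.028],98.05,0)
E
```

```text
clock: 22.85
position: [0.5585, -0.011, 0.038]
ee_rot: [-0.07, 0.998, 0.0, 0.001]
ft_force: [0.3, -0.6, -1.9]
grip_width: 0.697
clock: 23.1
position: [0.5583, -0.011, 0.0379]
ee_rot: [-0.07, 0.998, 0.0, 0.001]
ft_force: [0.3, 0.2, -2.2]
grip_width: 0.698
23.1 [ 0.5583 -0.011   0.0379] yang 98.1 z [ 0.0012  0.0004 -1.    ] F [ 0.3  0.2 -2.2] g 0.698 q [-0.5723  0.4318  0.6147  1.8674 -0.3051  0.9355  1.8936]
rel [0.0004 0.0004 0.0096] [0.    0.001 0.   ] rows 1.0 0.00516011599966216
```

View pics/s17.png

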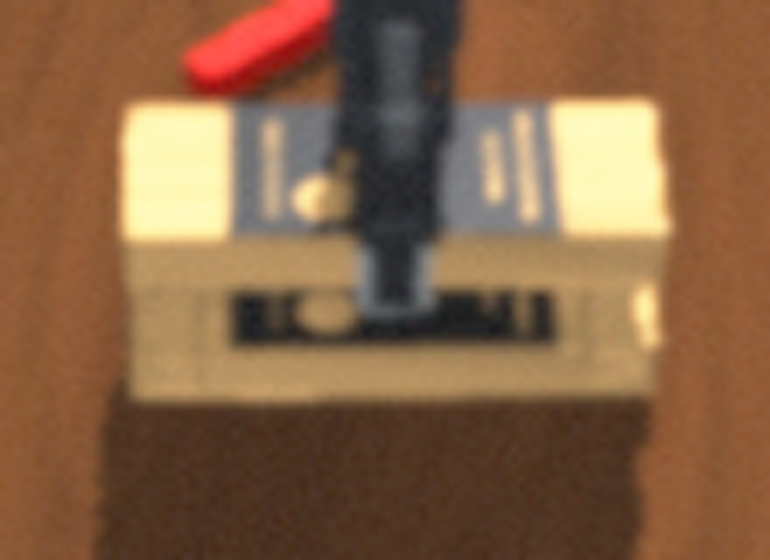

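View pics/a17.png

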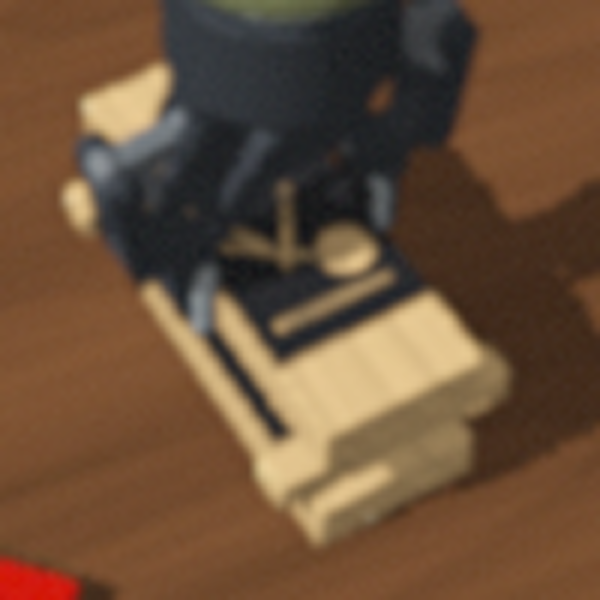

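Aligned in both views, with the ends and long sides lining up. I'll now creep down while watching the force.

```bash
python3 -m handwheel '[[[0,0,0.002,0,0,0,0.05],[0,0,0.004,0,0,0,0.05],[0,0,0.0055,0,0,0,0.05],[0,0,0.0065,0,0,0,0.05],[0,0,0.0075,0,0,0,0.05],[0,0,0.008,0,0,0,0.05],[0,0,0.008,0,0,0,0.05]]]'; python3 -m handwheel '[[[0,0,0.0005,0,0,0,0.05],[0,0,0.001,0,0,0,0.05],[0,0,0.001,0,0,0,0.05]]]'
```

```text
clock: 24.08
position: [0.558, -0.0111, 0.0293]
ee_rot: [-0.07, 0.998, 0.0, 0.0]
ft_force: [-0.6, -0.7, -2.7]
grip_width: 0.696
clock: 24.45
position: [0.558, -0.0111, 0.0283]
ee_rot: [-0.07, 0.998, 0.0, 0.0]
ft_force: [-0.5, 0.3, -1.1]
grip_width: 0.699
```

```bash
python3 -m handwheel '[[[0,0,0.0005,0,0,0,0.05],[0,0,0.0005,0,0,0,0.05]]]'; python3 -m handwheel '[[[0,0,0.0005,0,0,0,0.05],[0,0,0.0005,0,0,0,0.05]]]'
```

```text
clock: 24.7
position: [0.5579, -0.011, 0.0278]
ee_rot: [-0.07, 0.998, 0.0, 0.0]
ft_force: [-0.6, -1.2, -1.5]
grip_width: 0.694
clock: 24.95
position: [0.558, -0.0111, 0.0276]
ee_rot: [-0.07, 0.998, 0.0, 0.0]
ft_force: [-2.1, -0.4, 4.3]
grip_width: 0.698
```

```bash
python3 - <<'E'
from h import *
st();print(manip.get_obs()['torque']);b=manip.camera("side");cv2.imwrite("pics/s18.png",cv2.resize(b[210:290,260:370],(770,560),interpolation=cv2.INTER_CUBIC))
E
```

```text
24.95 [ 0.558  -0.0111  0.0276] yang 98.0 z [ 0.0004  0.0004 -1.    ] F [-2.1 -0.4  4.3] g 0.698 q [-0.5652  0.4475  0.6071  1.8729 -0.3166  0.9176  1.902 ]
[0.1044 0.5792 0.0184]
```

View pics/s18.png

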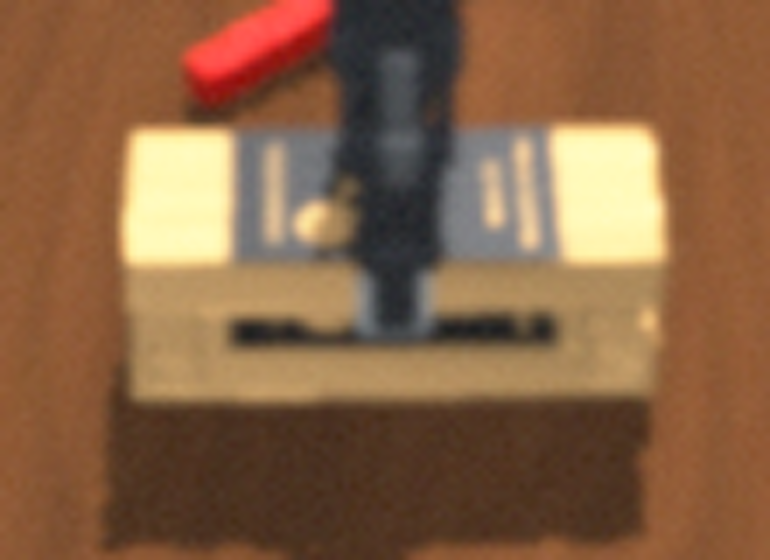

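The fingertips are level with the gap and outside the blocks. The block is in light contact with both sticks, so I'm releasing gently.

```bash
python3 -m handwheel '[[[0,0,0.0002,0,0,0,0.05],[0,0,0.0002,0,0,0,0.06],[0,0,0.0002,0,0,0,0.062],[0,0,0.0002,0,0,0,0.066],[0,0,0.0002,0,0,0,0.072],[0,0,0.0002,0,0,0,0.08],[0,0,0.0002,0,0,0,0.083],[0,0,0.0002,0,0,0,0.083]]]'; python3 - <<'E'
from h import *
st();cv2.imwrite("pics/w19.png",manip.camera("wrist"))
E
```

```text
clock: 26.0
position: [0.558, -0.0111, 0.0272]
ee_rot: [-0.07, 0.998, 0.0, 0.0]
ft_force: [-0.2, -0.3, -1.1]
grip_width: 0.97
26.0 [ 0.558  -0.0111  0.0272] yang 98.0 z [ 0.0004  0.0002 -1.    ] F [-0.2 -0.3 -1.1] g 0.97 q [-0.565   0.4481  0.6067  1.8732 -0.3169  0.9166  1.9021]
```

View pics/w19.png

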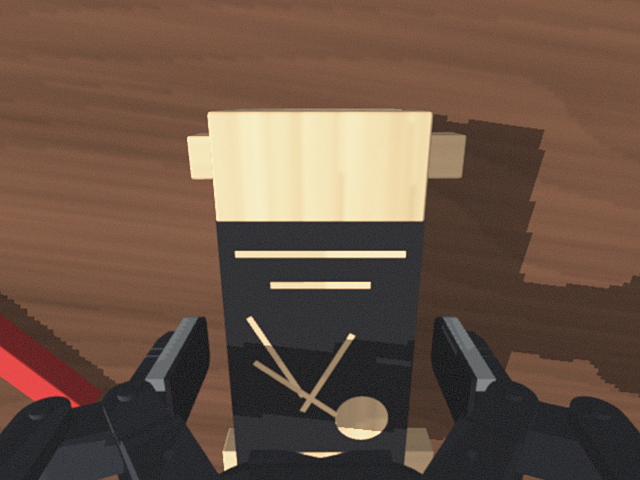

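Released cleanly, with both pads clear of the block. I'll retreat straight up and check.

```bash
python3 -m handwheel '[[[0,0,-0.01,0,0,0,0.083],[0,0,-0.03,0,0,0,0.083],[0,0,-0.06,0,0,0,0.083],[0,0,-0.1,0,0,0,0.083],[0.03,0,-0.15,0,0,0,0.083],[0.08,0,-0.2,0,0,0,0.083],[0.08,0,-0.2,0,0,0,0.083],[0.08,0,-0.2,0,0,0,0.083]]]'; python3 -m handwheel '[[[0,0,0,0,0,0,0.083],[0,0,0,0,0,0,0.083],[0,0,0,0,0,0,0.083]]]';python3 - <<'E'
from h import *
st();B=box(.16,.06,.022);L=T((.5577,-.0107),np.radians(8.05))(B)
a=manip.camera("scene");b=manip.camera("side")
cv2.imwrite("pics/scene20.png",a);cv2.imwrite("pics/side20.png",b)
for n,im in(("scene",a),("side",b)):
    for P in (L[4:],L[4:]+[0,0,.036]):
        cv2.polylines(im,[np.round(proj(P[[0,1,3,2]],manip.calibration(n))*16).astype(np.int32)],True,(0,255,0),1,shift=4)
cv2.imwrite("pics/o20.png",np.hstack([cv2.resize(a[215:305,275:365],(400,400),interpolation=cv2.INTER_CUBIC),cv2.resize(b[205:285,265:365],(400,400),interpolation=cv2.INTER_CUBIC)]))
E
```

```text
clock: 27.05
position: [0.4789, -0.0221, 0.2282]
ee_rot: [-0.07, 0.998, 0.001, 0.001]
ft_force: [0.5, 0.6, -1.2]
grip_width: 0.972
clock: 27.42
position: [0.4787, -0.0225, 0.2264]
ee_rot: [-0.07, 0.998, -0.001, -0.001]
ft_force: [-0.2, -0.3, -0.1]
grip_width: 0.974
27.43 [ 0.4787 -0.0225  0.2264] yang 98.0 z [-0.0011 -0.0011 -1.    ] F [-0.2 -0.3 -0.1] g 0.974 q [-0.745  -0.0205  0.6978  1.8697  0.0149  1.2888  1.6596]
```

View pics/o20.png

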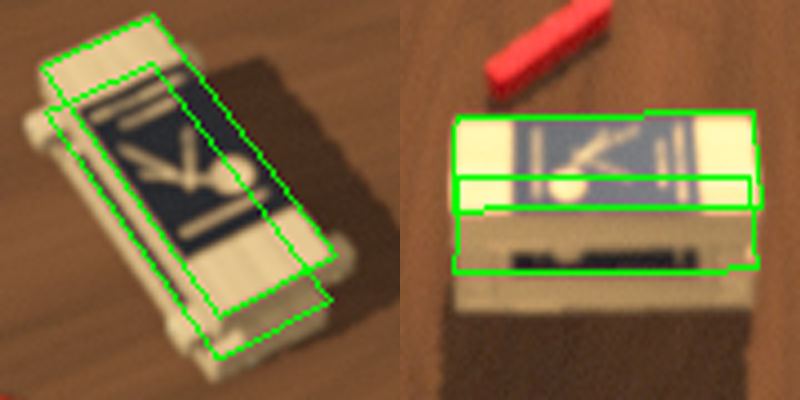

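View pics/side20.png

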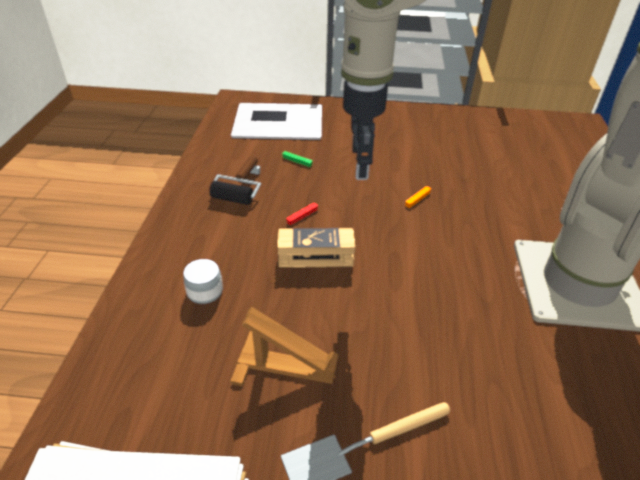

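View pics/scene20.png

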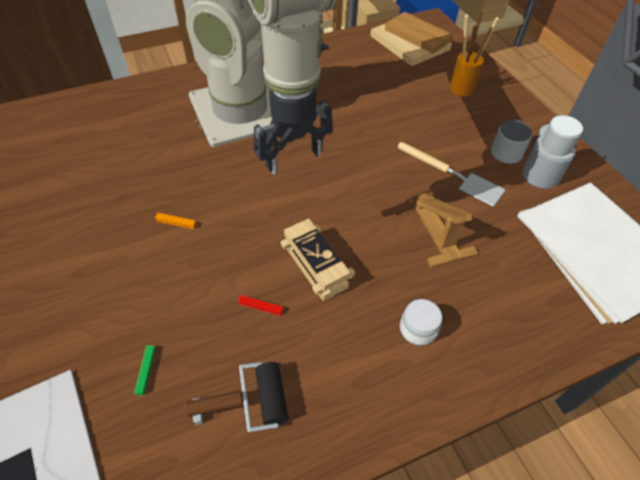

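The upper block's top face matches the predicted outline to about 1 px in both views. The ink shows in the open gap, and the bystanders are where they started. I'm handing in.

```bash
python3 -c "
from workcell import manip
print(manip.hand_in())"
```

```text
the job is handed in; nothing more can be done
None
```

The job is done and handed in at about 27.5 s on the robot's clock. Both pale sticks went onto the bare end margins of the lower block first. Then I gripped the upper block at its long sides (20 N setting), turned it level and lowered it onto the sticks. Contact force was about 6 N, and I released it without a drop.

- **Position:** in the last scene and side views, the upper block matches the outline expected squarely over the lower block to about 1 px (roughly 2 mm). Both sticks are off the ink and there is an open gap above the wet face.
- **Other objects:** the ink tin, roller, palette knife and coloured look-alikes look unmoved by eye, and the gripper is clear of everything.
- **Uneven contact:** a small moment at touchdown (about 0.6 N m) suggested one stick took the load slightly before the other. The final views show no visible tilt.
- **Regrip:** closing on the first stick pushed it against the bench with about 7 N, so I regripped it higher before lifting. The push on closing was similar for the second stick (about 6 N) and for the upper block on its rest (about 7 N).

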